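# Tighten the lamination press with its click-stop cap

### The job

Fit the loose round cap onto the square drive of the spectacle-front press and turn it clockwise (seen from above) until the ratchet clicks and slips. Stop at the first click; a second does no harm, but a third would spoil the glue line. Leave the cap seated on the drive, let go; do not lean hard on the press, and leave the glue bottle, the lens blank and the screwdriver where they are.

Things in the scene. Friction and masses are not known exactly. Their poses are not given: they have to be found in the camera images.
- cap: Loose round black fluted cap standing on the bench, 50 mm across, 40 mm high plus a grey cross ridge 3.5 mm high on top, 0.12 kg. Origin: centre of its underside, z up. Square socket in the underside, 18.5 mm across flats, 20 mm deep; its sides and the bars of the cross run along the cap's x and y. May be gripped round its side in any direction.
- press: Small hand press fixed to the bench. Dark steel base 90 (x) by 166 mm (y), 12 mm thick; on it a spectacle front, an aluminium plate 46 x 124 mm (top at 30 mm, two guide posts to 38 mm) and, in the middle, an upright grey round screw housing 42 mm across, top at 57 mm. Origin: centre of the base's underside, z up.
- drive_seat: Round flange (34 mm across) of the drive; origin: centre of its top, 61 mm above the bench; the seated cap's underside rests here. From it rises a steel drive 16 mm square, 13 mm high, then a tapered round nose (15 to 8 mm wide) to 18 mm. The square's sides run along its x and y, which turn with it. The socket fits at any quarter turn, with about 0.15 rad of play each way.
- housing_top (a point): Centre of the housing's top, 57 mm up; it does not turn. The screw inside turns easily (0.05 Nm) clockwise seen from above, by a hidden amount (0.4 to 2.6 rad) that differs each time, to a hard stop. Then the built-in ratchet slips at 0.4 to 0.6 Nm: the moment builds up, falls away at a click and builds up again, every 0.52 rad. Turned counter-clockwise the screw loosens.
- telltale (a joint): Click counter hidden inside the screw housing, a slide: 0 m at the start, 0.0001 m more for each click of the ratchet, still while the screw turns freely. Far too fine to measure: feel the clicks instead.
- glue_bottle: Small white bottle with a spout, 40 mm across, 117 mm high, standing to the right of the cap; origin at the centre of its underside. To be left alone.
- lens_blank: Clear round lens blank, 65 mm across, 7 mm thick, lying flat farther to the right; origin at the centre of its underside. To be left alone.
- driver: Small screwdriver, 150 mm long (along its y), 22 mm thick, lying near the left edge of the bench; origin at its middle, underside. To be left alone.
Not all that is in view belongs to the job. Of the things like the cap, leave any that is yellow; of the rest the smaller one is meant.

How it is judged:
By the outcome, as a careful person would: the job done as asked, in the order asked, and still so for the second after the job is handed in, with the robot touching nothing.
It also fails if it takes over 64 s, if anything falls off the work surface, if the arm or the gripper's body presses on something with over 40 N, if the wrist force passes 120 N, or if a joint passes its speed limit or range.

### The arm

A 7-joint arm with a two-finger parallel gripper is mounted at the origin on a cart in front of the work surface, level with it; the furniture and walls round the work are solid. World frame = base frame: x ahead of the robot, y to its left, z up, the work surface at z = 0. Lengths are in m, angles in rad, forces in N, time in s.
With the tool pointing down it reaches from about 0.425 to 0.95 m from the base axis. Payload 16.7 kg.
Tool frame: the origin (TCP) lies on the mounting face of the last link; the fingertips stand 199 mm ahead of it and the grasp point (between the pads) lies 180 mm ahead of it; y points along the fingers, z is the direction in which the jaws open and shut, and the axes are right-handed (so a half turn about y gives the same grasp; the last joint's range is limited). The gripper opens to 94 mm and grips with 3 to 60 N. Pads are 16 mm wide; open, the fingers measure 119 mm over their backs; the gripper's body (75 mm by 177 mm) begins 78 mm behind the grasp point.
Start: joints at [-1.49, 0.426, 0.074, 1.606, -0.034, 1.111, -0.067], TCP at [0.154, 0.657, 0.405] pointing down, gripper open.
Joint ranges: [-2.85, 2.85], [-0.5, 2.14], [-1.23, 1.37], [0.21, 2.46], [-1.02, 4.16], [0.16, 2.05], [-2.73, 2.73]. Speed limits (rad/s): [1.89, 1.89, 2.39, 2.39, 3.01, 3.01, 3.01].

### API

Orientations are given as [roll, pitch, yaw] about the fixed x, y, z axes, in that order (R = Rz(yaw) Ry(pitch) Rx(roll)).
In Python, from bench import env gives the robot as it stands.
- The arm moves only by the shell command python3 -m handwheel 'ROWS' [FORCE]. ROWS is JSON, one flat list of numbers, 7 for each row, row after row: the turn, a rotation vector about the world's x, y, z in rad, then the shift along the world's x, y, z in m, then the finger opening in m, from 0 to 0.094. A call has 1 to 20 rows; each row shifts and turns the commanded pose from where the row before left it; what a row does not reach is not made up. A row lasts 1/10 s, in which the tool goes at most 50 mm and 8.59 degrees, less where a joint would pass 70% of its speed; a pose out of reach is approached as far as the arm can. A call with a gripper value outside its range is refused whole. The fingers move at their own pace and stop on an object; FORCE is the grip in N (left out, the last holds). Time passes only in rows, so rows that do not move let the fingers close. It gives the time, the measured TCP pose, the force and the opening at its end, in the units of the state.
- env.get_state(): the state, without advancing time (a new reading comes with each control period).
- env.read_camera(name): name is "scene" or "top" or "wrist"; returns a dict with "pixels" (400x640x3 uint8, red, green, blue), "range_z" (400x640 float32, m along the optical axis (not along the pixel's ray), 0 where there is no reading), "fx", "fy", "cx", "cy" (pixels), "view" (4x4, takes a point from world to camera coordinates). Camera axes: x right, y up, looking along -z (the intrinsics and any distortion apply to the point x, -y, -z); pixel columns grow to the right and rows downward; lengths in m; the calibration is good to about 2 mm. A picture is of the moment at which its call begins.
- env.hand_in(): hands the job in, once; it reports no verdict.
Trained networks look in a picture, given as the dict that the camera call returned (one of the last four; its "shot" number tells which), for a name from the list of things; names that differ only in an ending like _2 or _b are one class to them, and where a whole thing is asked for, a point or a joint stands for the part that bears it (a point fixed in the world has none). Each returns a list of dicts, best first, with "conf" (0 to 1); they miss things now and then, are a little off and sometimes report something else, mostly with a low value. They report only what shows in the picture. A call takes as long as a camera call. They do not tell look-alikes from the thing itself.
- env.look_for(picture, target): "xyz" ([x, y, z] in m, in the coordinates of the camera as it stood for that picture, good to about 4 mm: the middle of the surface that is visible of it).
The state is a dict: "time_s": time; "joint_pos": joint angles; "joint_vel": joint speeds; "joint_efforts": joint torques, N m; "eef_pos": TCP position; "ee_rot": TCP orientation; "force": force on the tool from outside, world axes, zero at the start; "torque": the same for the moment, N m; "gripper_width": opening from 0.0 (shut) to 1.0 (fully open).
Only numpy, scipy, OpenCV 4.12 (cv2) and the standard library are available. Lean on these libraries where they do the work, as an engineer would, in place of code of your own. Each camera call takes 0.05 s, during which the arm holds its last target. There are 200 camera calls.

## Working session

There is one attempt and no reset: what is moved stays moved. The work goes in short steps, Python scripts to look and compute and a shell command to move; the robot and the scene stay as the last step left them, time stands still between calls to the robot, and variables do not carry over. Pictures are saved under pics/ and viewed, about 8 in all and at most 12, crops included, and the job is handed in when it is done.

```bash
ls; mkdir -p pics; cat > h.py <<'E'
import numpy as np, cv2
from bench import env
def w(p,c):  # camera xyz->world
    return (np.linalg.inv(np.array(p["view"]))@np.r_[c,1])[:3]
def cloud(p):
    z=p["range_z"]; v,u=np.mgrid[:400,:640]
    P=np.stack([(u-p["cx"])/p["fx"]*z,-(v-p["cy"])/p["fy"]*z,-z,np.ones_like(z)],-1)
    return (P@np.linalg.inv(np.array(p["view"])).T)[...,:3]
def pix(p,X):
    c=np.array(p["view"])@np.r_[X,1]; return np.round([p["cx"]+p["fx"]*c[0]/-c[2],p["cy"]-p["fy"]*c[1]/-c[2]])
def save(p,n,box=None,s=1):
    im=p["pixels"][...,::-1]
    if box: im=im[box[1]:box[3],box[0]:box[2]]
    cv2.imwrite(f"pics/{n}.png",cv2.resize(im,None,fx=s,fy=s,interpolation=cv2.INTER_CUBIC))
E
python3 - <<'E'
from h import *
np.set_printoptions(precision=3,suppress=True)
s=env.get_state(); print(s)
for n in ["top","scene"]:
    p=env.read_camera(n); save(p,n+"0"); print(n,[k for k in p],p["fx"])
    for t in ["cap","press","drive_seat","glue_bottle","lens_blank","driver"]:
        for d in env.look_for(p,t): 
            X=w(p,d["xyz"]); print(t,round(d["conf"],2),X,pix(p,X))
E
```

```text
pics
{'time_s': 0.0, 'joint_pos': array([-1.49 ,  0.427,  0.074,  1.607, -0.034,  1.111, -0.067]), 'joint_vel': array([ 0.001,  0.001,  0.   , -0.002, -0.   , -0.   ,  0.001]), 'joint_efforts': array([  0.001, -93.58 ,   3.667, -45.421,  -0.049,   0.02 ,   0.   ]), 'eef_pos': array([0.154, 0.657, 0.404]), 'ee_rot': array([-1.572, -0.   , -0.231]), 'force': array([-1.455, -0.398, -0.963]), 'torque': array([ 0.064, -0.007,  0.005]), 'gripper_width': 1.0012025328174303}
top ['pixels', 'range_z', 'fx', 'fy', 'cx', 'cy', 'view', 'shot'] 458.65044856676684
cap 0.86 [0.426 0.229 0.058] [239. 237.]
cap 0.82 [0.513 0.276 0.038] [224. 204.]
cap 0.73 [0.453 0.132 0.044] [278. 228.]
press 0.75 [0.628 0.158 0.016] [272. 165.]
drive_seat 0.55 [0.634 0.163 0.061] [269. 158.]
drive_seat 0.47 [0.63  0.161 0.015] [271. 164.]
glue_bottle 0.64 [ 0.394 -0.011  0.067] [333. 252.]
lens_blank 0.66 [ 0.413 -0.287  0.004] [435. 250.]
lens_blank 0.65 [0.435 0.362 0.02 ] [191. 233.]
driver 0.8 [0.437 0.359 0.021] [192. 233.]
scene ['pixels', 'range_z', 'fx', 'fy', 'cx', 'cy', 'view', 'shot'] 453.6677148058428
cap 0.59 [0.416 0.22  0.055] [253. 200.]
cap 0.58 [0.447 0.128 0.038] [284. 210.]
cap 0.52 [0.51  0.276 0.039] [260. 181.]
press 0.58 [0.619 0.151 0.018] [311. 181.]
glue_bottle 0.71 [ 0.389 -0.018  0.06 ] [311. 236.]
lens_blank 0.63 [ 0.413 -0.294  0.007] [400. 287.]
driver 0.63 [0.425 0.359 0.017] [225. 191.]
```

```bash
python3 - <<'E'
from h import *
np.set_printoptions(precision=3,suppress=True)
p=env.read_camera("top"); save(p,"topc",(170,120,370,280),4)
C=cloud(p)
for n,c in dict(A=(.426,.229),B=(.513,.276),C=(.453,.132)).items():
    m=(np.hypot(C[...,0]-c[0],C[...,1]-c[1])<.05)&(C[...,2]>.025)&(C[...,2]<.1)
    P=C[m]; zt=np.percentile(P[:,2],95); T=P[P[:,2]>zt-.008]
    print(n,zt,T.mean(0),np.ptp(T,0),len(T),p["pixels"][m].mean(0))
E
```

```text
A 0.0645009969356586 [0.428 0.231 0.06 ] [0.069 0.067 0.014] 502 [96.801 96.764 95.615]
B 0.04642059790379207 [0.517 0.28  0.042] [0.049 0.049 0.011] 251 [222.342 215.417  89.303]
C 0.04634498976984665 [0.457 0.133 0.042] [0.047 0.049 0.011] 266 [105.492 105.702 104.895]
```

View pics/topc.png

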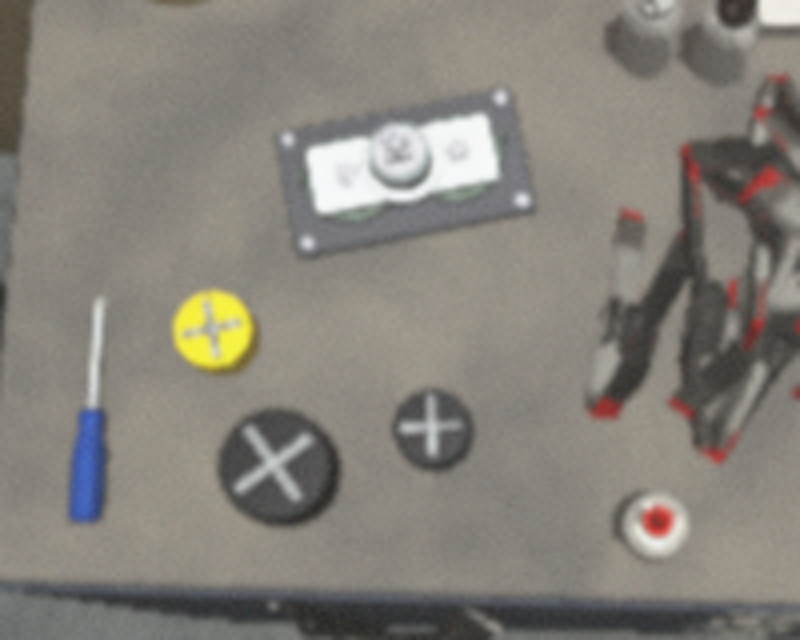

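Candidates for the cap: yellow (crop 213,330), big black (278,465) and small black (432,428), which is full-image (278,228). The small black one is not yellow and is the smaller of the rest, so I'm taking it. Next I'll check the surroundings for obstacles.

View pics/scene0.png

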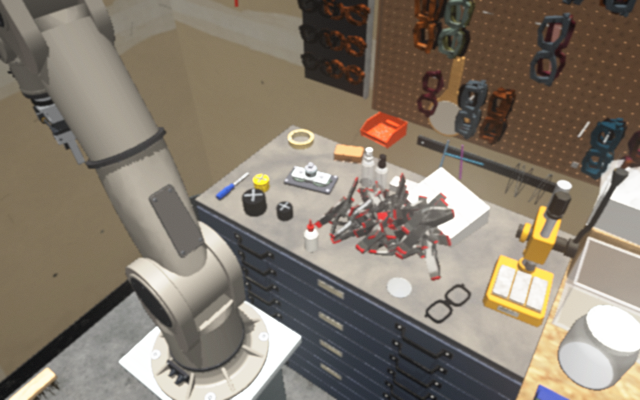

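```bash
python3 - <<'E'
from h import *
np.set_printoptions(precision=3,suppress=True)
p=env.read_camera("top"); C=cloud(p)
# height map (max z) coarse grid 5cm
for x in np.arange(.9,.2,-.05):
    print("%.2f"%x,[int(1000*max(0,C[...,2][(abs(C[...,0]-x)<.025)&(abs(C[...,1]-y)<.025)].max(initial=0))) for y in np.arange(.6,-.4,-.05)])
# cap centre and cross angle
P=C; m=(np.hypot(P[...,0]-.457,P[...,1]-.133)<.02)
g=p["pixels"].mean(-1)
b=m&(g>125)&(C[...,2]>.035); a=np.arctan2(P[b][:,1]-P[m&(C[...,2]>.035)][:,1].mean(),P[b][:,0]-P[m&(C[...,2]>.035)][:,0].mean())
print("cross",np.angle(np.exp(4j*a).mean())/4,b.sum())
m=(np.hypot(C[...,0]-.63,C[...,1]-.16)<.11)&(C[...,2]<.02)&(C[...,2]>.008)&(g<130)
r=cv2.minAreaRect(C[m][:,:2].astype(np.float32)); print("base",r)
m=(np.hypot(C[...,0]-.63,C[...,1]-.16)<.04)&(C[...,2]>.053)
print("housing",C[m].mean(0),np.ptp(C[m],0),m.sum())
p=env.read_camera("wrist"); save(p,"wrist0")
E
```

```text
0.90 [348, 352, 356, 360, 364, 364, 209, 208, 207, 208, 386, 383, 166, 157, 162, 161, 100, 164, 153, 37]
0.85 [0, 0, 0, 3, 11, 418, 421, 424, 428, 431, 434, 422, 426, 429, 431, 436, 430, 445, 447, 451]
0.80 [0, 0, 0, 4, 28, 30, 30, 8, 39, 41, 40, 195, 167, 528, 545, 551, 551, 435, 432, 436]
0.75 [0, 0, 0, 4, 7, 31, 30, 8, 7, 9, 8, 173, 170, 184, 554, 553, 559, 437, 442, 437]
0.70 [0, 0, 0, 4, 7, 8, 8, 8, 16, 20, 20, 8, 150, 151, 51, 137, 103, 138, 132, 112]
0.65 [0, 0, 0, 2, 8, 9, 7, 32, 65, 82, 40, 7, 100, 108, 102, 133, 111, 139, 136, 133]
0.60 [0, 0, 0, 5, 7, 7, 7, 22, 61, 65, 26, 12, 118, 126, 113, 123, 129, 126, 131, 92]
0.55 [0, 0, 0, 6, 8, 18, 47, 45, 7, 7, 7, 19, 66, 105, 113, 123, 156, 127, 112, 73]
0.50 [0, 0, 0, 3, 9, 18, 48, 48, 6, 47, 43, 21, 48, 96, 137, 139, 158, 107, 80, 55]
0.45 [0, 0, 0, 3, 6, 26, 8, 69, 67, 49, 47, 18, 50, 58, 133, 133, 89, 11, 12, 7]
0.40 [0, 0, 0, 4, 8, 28, 8, 67, 69, 8, 7, 7, 118, 73, 9, 10, 8, 13, 12, 9]
0.35 [0, 0, 0, 3, 7, 5, 8, 7, 6, 6, 7, 6, 7, 8, 8, 6, 7, 8, 8, 7]
0.30 [0, 0, 0, 0, 0, 0, 0, 0, 0, 0, 0, 1226, 0, 0, 0, 0, 0, 0, 0, 0]
0.25 [0, 0, 0, 0, 0, 0, 0, 0, 0, 0, 0, 0, 0, 0, 0, 0, 0, 0, 0, 0]
cross 0.0820030440263132 75
base ((0.634678065776825, 0.16827866435050964), (0.09063716977834702, 0.1774071902036667), 13.723517417907715)
housing [0.634 0.161 0.064] [0.041 0.04  0.03 ] 192
```

```bash
python3 -m handwheel '[0,0,0.015,0.02,-0.035,0,0.094, 0,0,0.015,0.02,-0.035,0,0.094, 0,0,0.015,0.02,-0.035,0,0.094, 0,0,0.015,0.02,-0.035,0,0.094, 0,0,0.015,0.02,-0.035,0,0.094, 0,0,0.015,0.02,-0.035,0,0.094, 0,0,0.015,0.02,-0.035,0,0.094, 0,0,0.015,0.02,-0.035,0,0.094, 0,0,0.015,0.02,-0.035,0,0.094, 0,0,0.015,0.02,-0.035,0,0.094, 0,0,0.015,0.02,-0.035,0,0.094, 0,0,0.015,0.02,-0.035,0,0.094, 0,0,0.015,0.02,-0.035,0,0.094, 0,0,0.015,0.02,-0.035,0,0.094, 0,0,0.015,0.02,-0.035,0,0.094, 0,0,0,0,0,0,0.094, 0,0,0,0,0,0,0.094]' 40
python3 - <<'E'
from h import *
np.set_printoptions(precision=3,suppress=True)
s=env.get_state(); print(s["joint_pos"],s["eef_pos"],s["ee_rot"])
p=env.read_camera("wrist"); save(p,"w1"); print(p["fx"],np.linalg.inv(p["view"]))
for t in ["cap","drive_seat"]:
    for d in env.look_for(p,t): 
        X=w(p,d["xyz"]); print(t,round(d["conf"],2),X,pix(p,X))
E
```

```text
time_s: 2.55
eef_pos: [0.4546, 0.1315, 0.4048]
ee_rot: [-1.571, -0.0, -0.008]
force: [-1.0, 0.3, 0.3]
gripper_width: 1.0
[-0.812  0.087  0.422  2.063 -0.042  1.     1.195] [0.455 0.131 0.405] [-1.571 -0.    -0.008]
335.86543196737733 [[ 0.008 -0.965 -0.262  0.379]
 [ 1.     0.007  0.003  0.132]
 [-0.001 -0.262  0.965  0.385]
 [ 0.     0.     0.     1.   ]]
cap 0.92 [0.508 0.277 0.039] [461. 232.]
cap 0.77 [0.427 0.226 0.056] [424. 161.]
cap 0.76 [0.452 0.133 0.041] [330. 183.]
cap 0.22 [0.394 0.002 0.069] [187. 129.]
```

View pics/w1.png

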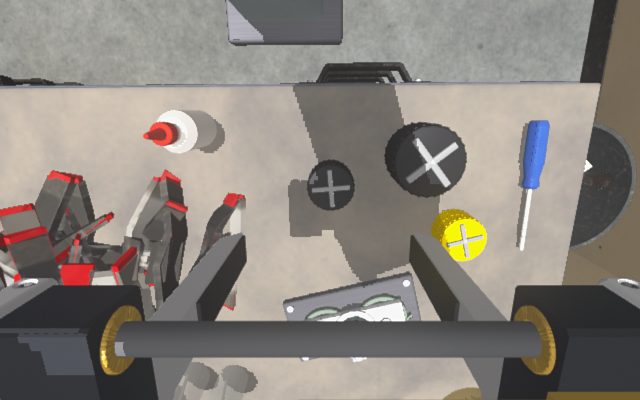

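Wrist view: our cap is at (330,185), the big black one at (425,160), yellow at (460,237) and the press at (355,310). I'll measure the cap centre and cross angle.

```bash
cat >> h.py <<'E'
def capmeas(p,c,zlo,rr=.035,br=150):
    C=cloud(p); g=p["pixels"].mean(-1)
    m=(np.hypot(C[...,0]-c[0],C[...,1]-c[1])<rr)&(C[...,2]>zlo)
    ctr,r=cv2.minEnclosingCircle(C[m][:,:2].astype(np.float32))
    q=C[...,:2]-np.array(ctr); b=m&(g>br)&(np.hypot(q[...,0],q[...,1])<.022)
    a=np.arctan2(q[b][:,1],q[b][:,0]); k=np.exp(4j*a).mean()
    return ctr,r,np.median(C[m][:,2]),"angle",np.angle(k)/4,abs(k),b.sum()
E
python3 - <<'E'
from h import *
p=env.read_camera("wrist"); print(capmeas(p,(.453,.132),.036)); print(capmeas(p,(.453,.132),.036,br=120))
E
```

```text
((0.4500730335712433, 0.13202613592147827), 0.03336324915289879, np.float64(0.3196405586144067), 'angle', np.float64(nan), np.float64(nan), np.int64(0))
((0.4500730335712433, 0.13202613592147827), 0.03336324915289879, np.float64(0.3196405586144067), 'angle', np.float64(0.03726913954954523), np.float64(0.08165273545502959), np.int64(238))h.py:20: RuntimeWarning: Mean of empty slice.
  a=np.arctan2(q[b][:,1],q[b][:,0]); k=np.exp(4j*a).mean()
  ret = ret.dtype.type(ret / rcount)
```

```bash
sed -i 's/(C\[...,2\]>zlo)$/(C[...,2]>zlo)\&(C[...,2]<zlo+.02)/; s/g>br/g>np.percentile(g[m],65)/' h.py
python3 - <<'E'
from h import *
p=env.read_camera("wrist"); print(capmeas(p,(.453,.132),.034)); print(capmeas(env.read_camera("top"),(.453,.132),.038))
E
```

```text
((0.4573545753955841, 0.13423515856266022), 0.026092272251844406, np.float64(0.040285651073741546), 'angle', np.float64(0.06148033656024674), np.float64(0.47727491797573424), np.int64(513))Traceback (most recent call last):
  File "<stdin>", line 2, in <module>
  File "h.py", line 19, in capmeas
    q=C[...,:2]-np.array(ctr); b=m&(g>np.percentile(g[m],65))&(np.hypot(q[...,0],q[...,1])<.022)
                                      ~~~~~~~~~~~~~^^^^^^^^^
    return _quantile_unchecked(
        a, q, axis, out, overwrite_input, method, keepdims, weights)
    return _ureduce(a,
                    func=_quantile_ureduce_func,
    ...<5 lines>...
                    overwrite_input=overwrite_input,
                    method=method)
    r = func(a, **kwargs)
    result = _quantile(arr,
                       quantiles=q,
    ...<2 lines>...
                       out=out,
                       weights=wgt)
    slices_having_nans = np.isnan(arr[-1, ...])
                                  ~~~^^^^^^^^^
IndexError: index -1 is out of bounds for axis 0 with size 0
```

```bash
python3 -m handwheel '[0,0,0,0.036,0.006,0,0.094, 0,0,0,0.036,0.006,0,0.094, 0,0,0,0.036,0.006,0,0.094, 0,0,0,0.036,0.006,0,0.094, 0,0,0,0.036,0.006,0,0.094, 0,0,0,0,0,0,0.094, 0,0,0,0,0,0,0.094]'
python3 - <<'E'
from h import *
np.set_printoptions(precision=3,suppress=True)
s=env.get_state(); print(s["joint_pos"],s["eef_pos"],s["ee_rot"])
p=env.read_camera("wrist")
C=cloud(p)
for z0,z1,n in [(.054,.0645,'flange+housing'),(.068,.085,'drive')]:
    m=(np.hypot(C[...,0]-.634,C[...,1]-.161)<.04)&(C[...,2]>z0)&(C[...,2]<z1)
    X=C[m]; print(n,m.sum(),X.mean(0),X.min(0),X.max(0),cv2.minAreaRect(X[:,:2].astype(np.float32)),cv2.minEnclosingCircle(X[:,:2].astype(np.float32)))
u,v=pix(p,(.634,.161,.07)).astype(int); print(u,v)
save(p,"w2",(u-50,v-40,u+50,v+40),7)
for d in env.look_for(p,"drive_seat"): print(d["conf"],w(p,d["xyz"]))
E
```

```text
time_s: 3.55
eef_pos: [0.6345, 0.1625, 0.4038]
ee_rot: [-1.572, 0.001, -0.006]
force: [-0.9, -0.7, -1.1]
gripper_width: 1.005
[-0.678  0.42   0.444  1.673 -0.197  1.095  1.388] [0.635 0.163 0.404] [-1.572  0.001 -0.006]
flange+housing 995 [0.634 0.163 0.059] [0.616 0.143 0.054] [0.656 0.183 0.064] ((0.6359553933143616, 0.16303952038288116), (0.04022656008601189, 0.04040725529193878), 89.84973907470703) ((0.6362511515617371, 0.16314218938350677), 0.020887961611151695)
drive 294 [0.635 0.163 0.076] [0.627 0.153 0.068] [0.646 0.173 0.081] ((0.636450469493866, 0.163136824965477), (0.016542816534638405, 0.015762299299240112), 16.93311882019043) ((0.6361685395240784, 0.16297093033790588), 0.010781248100101948)
327 192
0.79 [0.632 0.164 0.064]
```

View pics/w2.png

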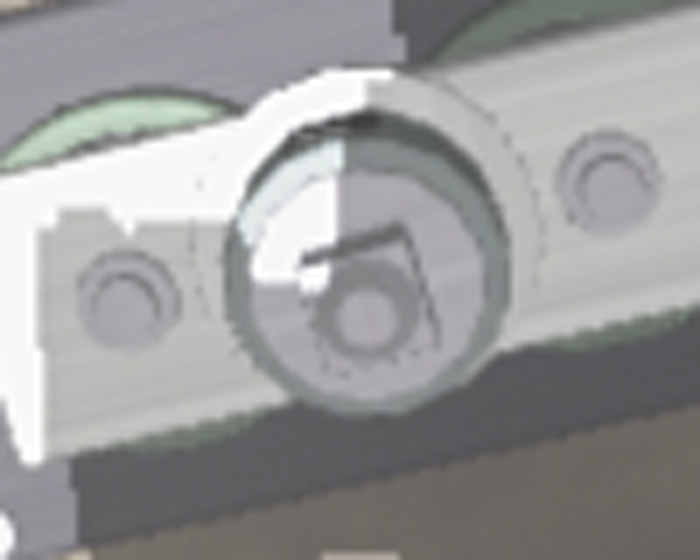

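```bash
python3 -m handwheel '[0,0,0,-0.0355,-0.0057,0,0.074, 0,0,0,-0.0355,-0.0057,0,0.074, 0,0,0,-0.0355,-0.0057,0,0.074, 0,0,0,-0.0355,-0.0057,0,0.074, 0,0,0,-0.0355,-0.0057,0,0.074, 0,0,0,0,0,-0.03,0.074, 0,0,0,0,0,-0.04,0.074, 0,0,0,0,0,-0.04,0.074, 0,0,0,0,0,-0.03,0.074, 0,0,0,0,0,0,0.074, 0,0,0,0,0,0,0.074]'
python3 - <<'E'
from h import *
p=env.read_camera("wrist"); print(capmeas(p,(.457,.134),.034)); s=env.get_state(); print(s["eef_pos"],s["ee_rot"]); save(p,"w3")
E
```

```text
time_s: 4.75
eef_pos: [0.4567, 0.1335, 0.2655]
ee_rot: [-1.571, 0.0, -0.006]
force: [0.5, 0.5, -0.1]
gripper_width: 0.788
((0.4573153257369995, 0.1342570185661316), 0.026005510240793228, np.float64(0.04030680275023599), 'angle', np.float64(0.10566546342505119), np.float64(0.5222848141529423), np.int64(1282))
[0.45707606 0.13367014 0.26615671] [-1.56991959e+00 -1.09929583e-03 -5.84789960e-03]
```

```bash
python3 -m handwheel '[0,0,0,0,0.0005,-0.02,0.074, 0,0,0,0,0,-0.02,0.074, 0,0,0,0,0,-0.0175,0.074, 0,0,0,0,0,0,0.074, 0,0,0,0,0,0,0.03, 0,0,0,0,0,0,0.03, 0,0,0,0,0,0,0.03, 0,0,0,0,0,0,0.03, 0,0,0,0,0,0,0.03, 0,0,0,0,0,0,0.03]' 45
python3 -m handwheel '[0,0,0,0,0,0.03,0.03, 0,0,0,0,0,0.04,0.03, 0,0,0,0,0,0.04,0.03, 0,0,0,0,0,0,0.03]'
python3 - <<'E'
from h import *
p=env.read_camera("wrist"); s=env.get_state(); e=s["eef_pos"]; print(e,s["ee_rot"]); print(capmeas(p,e[:2],e[2]-.18+.007)); save(p,"w4",(220,60,420,310),2.4)
E
```

```text
time_s: 5.8
eef_pos: [0.4573, 0.1343, 0.2081]
ee_rot: [-1.57, -0.001, -0.006]
force: [-2.5, 0.9, 14.9]
gripper_width: 0.526
time_s: 6.2
eef_pos: [0.4581, 0.1341, 0.3217]
ee_rot: [-1.567, -0.006, -0.006]
force: [0.3, 1.0, -2.5]
gripper_width: 0.528
[0.45740266 0.1342901  0.3194894 ] [-1.56794195 -0.00373864 -0.00553436]
((0.450045645236969, 0.1343083679676056), 0.03425383195281029, np.float64(0.1538620783515145), 'angle', np.float64(0.6398243133888749), np.float64(0.037106727105775394), np.int64(1731))
```

View pics/w4.png

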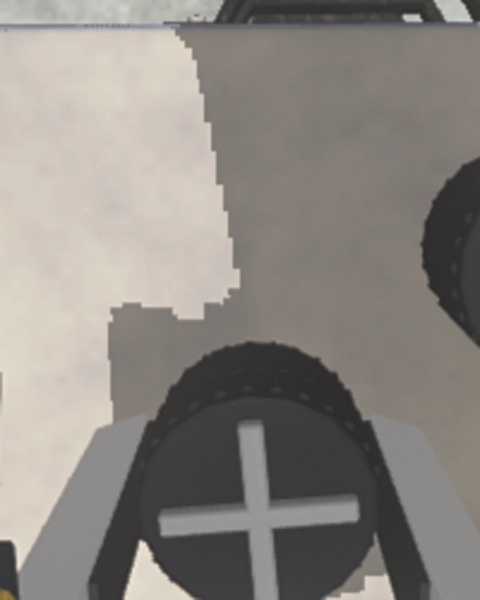

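The cap is held level, with its cross centre at full-image (328,275) and cross angle about 0.086 rad. The drive is at 0.297, so it needs about +0.21 turn.

```bash
python3 - <<'E'
from h import *
p=env.read_camera("wrist"); s=env.get_state(); e=s["eef_pos"]; C=cloud(p)
z=e[2]-.18-.028+.0435; print(e,"ridge z expected",z,"meas",C[273:278,326:331].reshape(-1,3).mean(0))
print(s["joint_pos"],s["torque"])
E
```

```text
[0.45687376 0.13422705 0.31798151] ridge z expected 0.1534815073188902 meas [0.45746395 0.13448584 0.15505133]
[-0.81701126  0.22110061  0.45192574  2.14771071 -0.13551185  0.7969066
  1.28544178] [0.03713421 0.04000526 0.00687004]
```

```bash
python3 -m handwheel '[0,0,0.035,0.02975,0.00475,0,0.03, 0,0,0.035,0.02975,0.00475,0,0.03, 0,0,0.035,0.02975,0.00475,0,0.03, 0,0,0.035,0.02975,0.00475,0,0.03, 0,0,0.035,0.02975,0.00475,0,0.03, 0,0,0.035,0.02975,0.00475,0,0.03, 0,0,0,0,0,0,0.03, 0,0,0,0,0,0,0.03, 0,0,0,0,0,0,0.03]'
python3 - <<'E'
from h import *
np.set_printoptions(precision=4,suppress=True)
s=env.get_state(); print(s["eef_pos"],s["ee_rot"],s["force"],s["torque"],s["joint_pos"])
for n,b in [("scene",None),("wrist",None)]:
    p=env.read_camera(n)
    if n=="scene": save(p,"s5",(270,130,370,210),7)
E
```

```text
time_s: 7.2
eef_pos: [0.6346, 0.1623, 0.316]
ee_rot: [-1.571, 0.002, 0.204]
force: [0.3, -0.6, -1.8]
gripper_width: 0.526
[0.6346 0.1623 0.316 ] [-1.5712  0.0022  0.2036] [ 0.3099 -0.643  -1.795 ] [ 0.0545 -0.0115  0.022 ] [-0.6343  0.505   0.3884  1.7479 -0.2294  0.9358  1.622 ]
```

```bash
python3 -m handwheel '[0,0,0,0.001,0.0005,-0.015,0.03, 0,0,0,0,0,-0.01,0.03, 0,0,0,0,0,-0.005,0.03, 0,0,0,0,0,0,0.03, 0,0,0,0,0,0,0.03]'
python3 -m handwheel '[0,0,0,0,0,-0.004,0.03, 0,0,0,0,0,0,0.03]'
python3 -m handwheel '[0,0,0,0,0,-0.002,0.03, 0,0,0,0,0,-0.002,0.03, 0,0,0,0,0,0,0.03]'
python3 -c "
from bench import env; s=env.get_state(); print(s['eef_pos'],s['force'],s['torque'])"
```

```text
time_s: 7.8
eef_pos: [0.6365, 0.163, 0.2871]
ee_rot: [-1.571, 0.0, 0.204]
force: [0.2, -0.6, -2.0]
gripper_width: 0.532
time_s: 8.0
eef_pos: [0.6364, 0.1631, 0.2829]
ee_rot: [-1.571, 0.0, 0.204]
force: [0.2, 0.6, -1.6]
gripper_width: 0.528
time_s: 8.3
eef_pos: [0.6363, 0.1631, 0.2789]
ee_rot: [-1.571, 0.0, 0.204]
force: [0.9, 0.3, -2.0]
gripper_width: 0.527
[0.63633084 0.16307935 0.27890956] [ 0.855685    0.27665072 -2.01288227] [-0.01836067  0.03896001 -0.01035632]
```

```bash
python3 -m handwheel '[0,0,0,0,0,-0.002,0.03, 0,0,0,0,0,-0.002,0.03, 0,0,0,0,0,0,0.03]'
python3 -m handwheel '[0,0,0,0,0,-0.002,0.03, 0,0,0,0,0,-0.001,0.03, 0,0,0,0,0,0,0.03]'
python3 -m handwheel '[0,0,0,0,0,-0.001,0.03, 0,0,0,0,0,-0.001,0.03, 0,0,0,0,0,0,0.03]'
python3 -c "
from bench import env; s=env.get_state(); print(s['eef_pos'],s['force'],s['torque'])"
```

```text
time_s: 8.6
eef_pos: [0.6363, 0.1631, 0.2748]
ee_rot: [-1.571, 0.0, 0.204]
force: [-0.3, -0.9, -1.4]
gripper_width: 0.528
time_s: 8.9
eef_pos: [0.6364, 0.163, 0.272]
ee_rot: [-1.571, 0.0, 0.204]
force: [-0.0, 0.1, -0.2]
gripper_width: 0.527
time_s: 9.2
eef_pos: [0.6364, 0.1631, 0.27]
ee_rot: [-1.571, 0.0, 0.204]
force: [0.3, 0.3, -2.5]
gripper_width: 0.524
[0.63637448 0.16308594 0.27002953] [ 0.28787671  0.28482664 -2.45641291] [ 0.01809181 -0.00207993  0.00288955]
```

```bash
cat > st.py <<'E'
from bench import env; s=env.get_state(); r=lambda v:[round(float(x),3) for x in v]
print("t",round(s["time_s"],2),"yaw",round(float(s["ee_rot"][2]),3),"Tz",round(float(s["torque"][2]),3),"F",r(s["force"]),"z",round(float(s["eef_pos"][2]),4),"j7",round(float(s["joint_pos"][6]),2))
E
H="python3 -m handwheel"
$H '[0,0,0,0,0,-0.001,0.03, 0,0,0,0,0,0,0.03, 0,0,0,0,0,0,0.03]' 55 >/dev/null; python3 st.py
$H '[0,0,-0.05,0,0,0,0.03, 0,0,-0.05,0,0,0,0.03]' >/dev/null; python3 st.py
$H '[0,0,-0.05,0,0,0,0.03, 0,0,-0.05,0,0,0,0.03]' >/dev/null; python3 st.py
$H '[0,0,-0.05,0,0,0,0.03, 0,0,-0.05,0,0,0,0.03]' >/dev/null; python3 st.py
$H '[0,0,-0.05,0,0,0,0.03, 0,0,-0.05,0,0,0,0.03]' >/dev/null; python3 st.py
$H '[0,0,-0.05,0,0,0,0.03, 0,0,-0.05,0,0,0,0.03]' >/dev/null; python3 st.py
```

```text
t 9.5 yaw 0.204 Tz 0.005 F [0.37, 1.366, -1.12] z 0.2692 j7 1.64
t 9.7 yaw 0.102 Tz -0.031 F [-1.317, 0.483, 0.57] z 0.2692 j7 1.56
t 9.9 yaw 0.002 Tz 0.104 F [0.718, 2.24, -0.505] z 0.2693 j7 1.47
t 10.1 yaw -0.097 Tz 0.024 F [0.551, 1.9, -1.036] z 0.2693 j7 1.39
t 10.3 yaw -0.198 Tz 0.066 F [0.394, 2.308, -0.651] z 0.2693 j7 1.31
t 10.5 yaw -0.297 Tz 0.074 F [-0.111, 1.257, -0.205] z 0.2692 j7 1.22
```

```bash
H="python3 -m handwheel"
$H '[0,0,-0.05,0,0,0,0.03, 0,0,-0.05,0,0,0,0.03]' >/dev/null; python3 st.py
$H '[0,0,-0.05,0,0,0,0.03, 0,0,-0.05,0,0,0,0.03]' >/dev/null; python3 st.py
$H '[0,0,-0.05,0,0,0,0.03, 0,0,-0.05,0,0,0,0.03]' >/dev/null; python3 st.py
$H '[0,0,-0.05,0,0,0,0.03, 0,0,-0.05,0,0,0,0.03]' >/dev/null; python3 st.py
$H '[0,0,-0.05,0,0,0,0.03, 0,0,-0.05,0,0,0,0.03]' >/dev/null; python3 st.py
```

```text
t 10.7 yaw -0.397 Tz 0.017 F [0.754, 1.791, -1.052] z 0.2693 j7 1.14
t 10.9 yaw -0.497 Tz 0.064 F [0.986, 1.128, -1.121] z 0.2693 j7 1.06
t 11.1 yaw -0.597 Tz 0.038 F [-0.07, 1.736, -0.0] z 0.2693 j7 0.97
t 11.3 yaw -0.697 Tz 0.031 F [1.359, 1.564, 0.628] z 0.2693 j7 0.89
t 11.5 yaw -0.797 Tz 0.062 F [0.36, 1.322, -0.196] z 0.2692 j7 0.81
```

```bash
H="python3 -m handwheel"
$H '[0,0,-0.05,0,0,0,0.03, 0,0,-0.05,0,0,0,0.03]' >/dev/null; python3 st.py
$H '[0,0,-0.05,0,0,0,0.03, 0,0,-0.05,0,0,0,0.03]' >/dev/null; python3 st.py
$H '[0,0,-0.05,0,0,0,0.03, 0,0,-0.05,0,0,0,0.03]' >/dev/null; python3 st.py
$H '[0,0,-0.05,0,0,0,0.03, 0,0,-0.05,0,0,0,0.03]' >/dev/null; python3 st.py
$H '[0,0,-0.05,0,0,0,0.03, 0,0,-0.05,0,0,0,0.03]' >/dev/null; python3 st.py
```

```text
t 11.7 yaw -0.897 Tz 0.046 F [0.706, 1.78, -0.042] z 0.2693 j7 0.73
t 11.9 yaw -0.997 Tz 0.025 F [0.155, 1.461, -1.223] z 0.2692 j7 0.64
t 12.1 yaw -1.097 Tz 0.05 F [1.29, 1.381, -1.369] z 0.2693 j7 0.56
t 12.3 yaw -1.197 Tz 0.058 F [0.408, 0.628, -1.422] z 0.2693 j7 0.48
t 12.5 yaw -1.297 Tz 0.022 F [0.261, 0.806, -0.68] z 0.2693 j7 0.4
```

```bash
H="python3 -m handwheel"
$H '[0,0,-0.05,0,0,0,0.03, 0,0,-0.05,0,0,0,0.03]' >/dev/null; python3 st.py
$H '[0,0,-0.05,0,0,0,0.03, 0,0,-0.05,0,0,0,0.03]' >/dev/null; python3 st.py
$H '[0,0,-0.05,0,0,0,0.03, 0,0,-0.05,0,0,0,0.03]' >/dev/null; python3 st.py
$H '[0,0,-0.05,0,0,0,0.03, 0,0,-0.05,0,0,0,0.03]' >/dev/null; python3 st.py
$H '[0,0,-0.05,0,0,0,0.03, 0,0,-0.05,0,0,0,0.03]' >/dev/null; python3 st.py
python3 - <<'E'
from h import *
p=env.read_camera("wrist"); save(p,"w6",(210,150,430,360),3)
E
```

```text
t 12.7 yaw -1.397 Tz 0.01 F [0.515, -0.074, 0.13] z 0.2693 j7 0.31
t 12.9 yaw -1.497 Tz 0.105 F [-0.697, 0.847, -0.618] z 0.2693 j7 0.23
t 13.1 yaw -1.597 Tz 0.398 F [0.4, 0.256, -0.509] z 0.2693 j7 0.15
t 13.3 yaw -1.697 Tz 0.839 F [0.901, 0.222, -0.124] z 0.2693 j7 0.07
t 13.5 yaw -1.796 Tz 1.113 F [0.152, -0.398, 0.188] z 0.2693 j7 -0.01
```

View pics/w6.png

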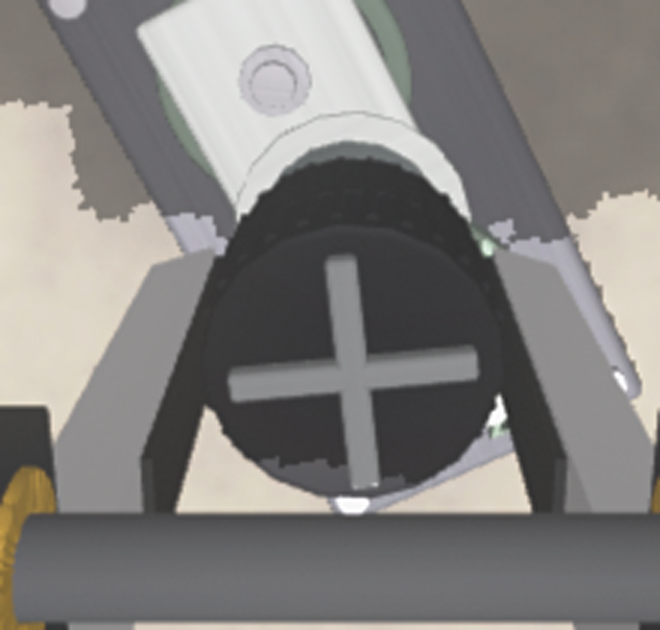

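The torque is rising past the stop, to 1.1 Nm, and the cap has barely turned within the grip. I'll hold still and see whether it relaxes before turning further.

```bash
H="python3 -m handwheel"
python3 st.py
$H '[0,0,0,0,0,0,0.03]' >/dev/null; python3 st.py
$H '[0,0,0,0,0,0,0.03, 0,0,0,0,0,0,0.03]' >/dev/null; python3 st.py
python3 -c "
from bench import env; s=env.get_state(); print(s['torque'],s['joint_efforts'],s['gripper_width'])"
```

```text
t 13.55 yaw -1.8 Tz 0.89 F [-1.56, -0.261, 2.423] z 0.2693 j7 -0.02
t 13.65 yaw -1.794 Tz 0.855 F [1.014, 0.717, 0.742] z 0.2693 j7 -0.01
t 13.85 yaw -1.795 Tz 0.832 F [0.58, 1.619, 0.3] z 0.2693 j7 -0.01
[ 0.22226205 -0.25557304  0.83227925] [  1.34777449 -89.97677565  27.82988727 -30.96447587  -0.12128376
   0.34851358  -0.82747813] 0.5268444869936942
```

```bash
H="python3 -m handwheel"
$H '[0,0,-0.03,0,0,0,0.03]' >/dev/null; python3 st.py
$H '[0,0,-0.03,0,0,0,0.03]' >/dev/null; python3 st.py
$H '[0,0,-0.03,0,0,0,0.03]' >/dev/null; python3 st.py
$H '[0,0,-0.03,0,0,0,0.03]' >/dev/null; python3 st.py
$H '[0,0,-0.03,0,0,0,0.03]' >/dev/null; python3 st.py
$H '[0,0,0,0,0,0,0.03]' >/dev/null; python3 st.py
python3 - <<'E'
from h import *
p=env.read_camera("wrist"); save(p,"w7",(210,150,430,360),3)
E
```

```text
t 13.95 yaw -1.826 Tz 1.181 F [1.517, 0.848, -0.302] z 0.2693 j7 -0.04
t 14.05 yaw -1.858 Tz -0.021 F [1.843, 1.366, 1.521] z 0.2693 j7 -0.06
t 14.15 yaw -1.889 Tz -0.072 F [0.741, 3.042, 1.614] z 0.2692 j7 -0.09
t 14.25 yaw -1.919 Tz -0.008 F [1.304, 2.791, 2.175] z 0.2692 j7 -0.11
t 14.35 yaw -1.949 Tz -0.06 F [0.564, 4.148, 2.578] z 0.2692 j7 -0.14
t 14.45 yaw -1.947 Tz -0.072 F [0.987, 4.194, 3.774] z 0.2692 j7 -0.14
```

View pics/w7.png

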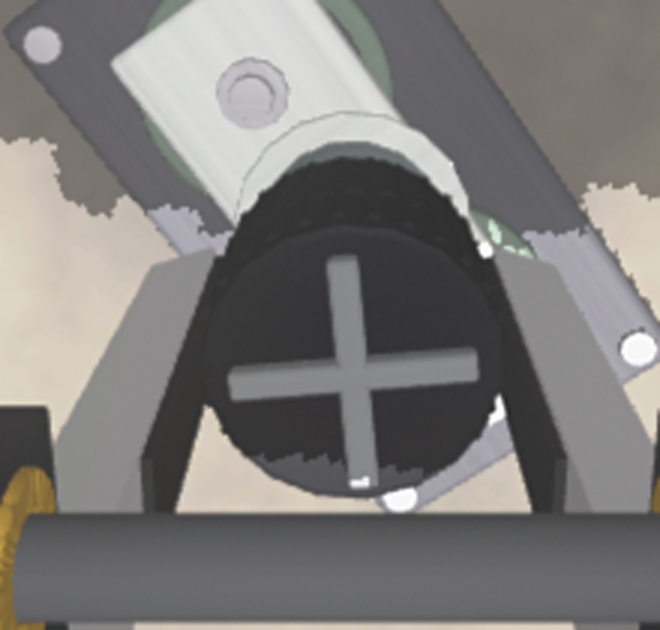

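At yaw -1.85 the moment dropped sharply from 1.18 to about 0, and the cross has not shifted in the grip, so that was a click. But the peak is above the stated 0.6 Nm. To confirm, I'll turn about 0.2 rad more, which is well short of a second click at roughly -2.37, and look for the moment building again.

```bash
H="python3 -m handwheel"
$H '[0,0,-0.04,0,0,0,0.03]' >/dev/null; python3 st.py
$H '[0,0,-0.04,0,0,0,0.03]' >/dev/null; python3 st.py
$H '[0,0,-0.04,0,0,0,0.03]' >/dev/null; python3 st.py
$H '[0,0,-0.04,0,0,0,0.03]' >/dev/null; python3 st.py
$H '[0,0,-0.04,0,0,0,0.03]' >/dev/null; python3 st.py
$H '[0,0,0,0,0,0,0.03]' >/dev/null; python3 st.py
```

```text
t 14.6 yaw -1.985 Tz 0.083 F [1.469, 4.955, 2.916] z 0.2693 j7 -0.17
t 14.7 yaw -2.027 Tz 0.058 F [1.194, 4.23, 4.521] z 0.2693 j7 -0.2
t 14.8 yaw -2.067 Tz 0.067 F [0.758, 3.469, 3.154] z 0.2692 j7 -0.24
t 14.9 yaw -2.107 Tz 0.055 F [1.034, 4.58, 3.416] z 0.2693 j7 -0.27
t 15.0 yaw -2.147 Tz 0.292 F [0.671, 3.914, 4.073] z 0.2693 j7 -0.3
t 15.1 yaw -2.146 Tz 0.147 F [0.414, 4.856, 4.417] z 0.2692 j7 -0.3
```

The picture is ambiguous: the spike could be a first click or a stiff spot before the true stop. One more drop would be at most a second click, which does no harm, so continuing in fine steps to the next drop is safe either way.

```bash
H="python3 -m handwheel"
$H '[0,0,-0.03,0,0,0,0.03]' >/dev/null; python3 st.py
$H '[0,0,-0.03,0,0,0,0.03]' >/dev/null; python3 st.py
$H '[0,0,-0.03,0,0,0,0.03]' >/dev/null; python3 st.py
$H '[0,0,-0.03,0,0,0,0.03]' >/dev/null; python3 st.py
$H '[0,0,0,0,0,0,0.03]' >/dev/null; python3 st.py
```

```text
t 15.2 yaw -2.175 Tz 0.384 F [0.415, 4.056, 3.36] z 0.2693 j7 -0.33
t 15.3 yaw -2.207 Tz 0.516 F [1.055, 4.606, 4.261] z 0.2692 j7 -0.35
t 15.4 yaw -2.238 Tz 0.661 F [0.162, 4.363, 5.631] z 0.2692 j7 -0.38
t 15.5 yaw -2.268 Tz 0.814 F [-0.06, 4.006, 5.964] z 0.2692 j7 -0.4
t 15.6 yaw -2.268 Tz 0.71 F [0.139, 4.822, 5.942] z 0.2692 j7 -0.4
```

```bash
H="python3 -m handwheel"
$H '[0,0,-0.025,0,0,0,0.03]' >/dev/null; python3 st.py
$H '[0,0,-0.025,0,0,0,0.03]' >/dev/null; python3 st.py
$H '[0,0,-0.025,0,0,0,0.03]' >/dev/null; python3 st.py
```

```text
t 15.7 yaw -2.292 Tz 0.958 F [0.153, 3.816, 5.43] z 0.2692 j7 -0.42
t 15.8 yaw -2.318 Tz 0.002 F [-0.235, 4.408, 3.793] z 0.2692 j7 -0.45
t 15.9 yaw -2.343 Tz -0.027 F [-0.308, 5.371, 4.547] z 0.2692 j7 -0.47
```

A second drop came at -2.31, about 0.47 rad after the first. That spacing fits the ratchet, so I'm stopping here. Now I'll release and lift straight up.

```bash
python3 -m handwheel '[0,0,0,0,0,0,0.075, 0,0,0,0,0,0,0.075, 0,0,0,0,0,0,0.075, 0,0,0,0,0,0,0.075]'; python3 -m handwheel '[0,0,0,0,0,0.01,0.075, 0,0,0,0,0,0.03,0.075, 0,0,0,0,0,0.04,0.075, 0,0,0,0,0,0.04,0.075, 0,0,0,0,0,0.02,0.075, 0,0,0,0,0,0,0.075, 0,0,0,0,0,0,0.075, 0,0,0,0,0,0,0.075]'
python3 - <<'E'
from h import *
p=env.read_camera("wrist"); C=cloud(p)
m=(np.hypot(C[...,0]-.636,C[...,1]-.163)<.022)&(C[...,2]<.16)&(C[...,2]>.08); X=C[m]
print(m.sum(),np.percentile(X[:,2],[5,50,95]),cv2.minEnclosingCircle(X[:,:2].astype(np.float32)))
q=env.read_camera("top")
for t in ["cap","glue_bottle","lens_blank","driver"]:
    for d in env.look_for(q,t): print(t,round(d["conf"],2),w(q,d["xyz"]).round(3))
save(p,"w8")
E
```

```text
time_s: 16.3
eef_pos: [0.6363, 0.1627, 0.269]
ee_rot: [-1.571, -0.0, -2.341]
force: [-0.8, -0.1, -0.4]
gripper_width: 0.79
time_s: 17.1
eef_pos: [0.6361, 0.1631, 0.4084]
ee_rot: [-1.571, -0.001, -2.341]
force: [0.0, 0.6, 0.0]
gripper_width: 0.802
1858 [0.10024267 0.10162223 0.10524162] ((0.6360012888908386, 0.16305512189865112), 0.022022847086191177)
cap 0.9 [0.423 0.225 0.06 ]
cap 0.72 [0.63  0.159 0.103]
cap 0.6 [0.512 0.27  0.034]
glue_bottle 0.79 [ 0.395 -0.011  0.069]
lens_blank 0.78 [ 0.414 -0.29   0.008]
```

View pics/w8.png

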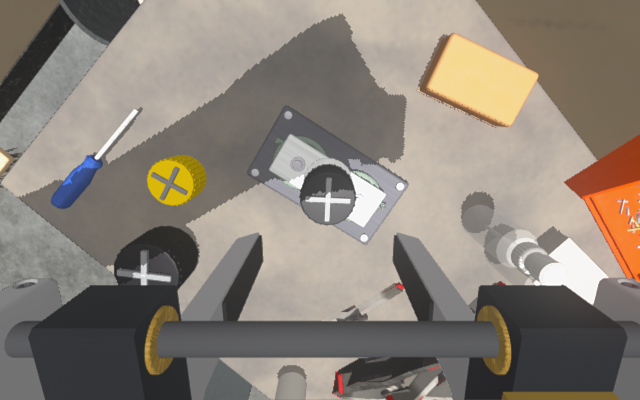

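The cap sits level on the drive at pixel (328,194). Its top is at 0.101–0.105 m, which matches 61 + 40 + 3.5 mm seated. The other things haven't moved and the arm is clear, so I'm handing in.

```bash
python3 -c "
from bench import env; print(env.hand_in())"
```

```text
the job is handed in; nothing more can be done
None
```

I fitted the small black cap onto the press's square drive and turned it clockwise about 2.5 rad. I felt two clicks rather than stopping at the first, then let go and handed in at about 17 s.

- **Clicks:** The screw turned freely at about 0.05 Nm, and the moment began to build at a gripper yaw of about -1.5. It fell sharply to zero at about -1.85 and again at about -2.31.
- **Why I went past the first click:** The first peak read about 1.2 Nm, above the stated 0.4–0.6 Nm, so I was not sure it was a click. I carried on to the next drop, because a second click does no harm.
- **What disagreed:** Both peaks read high (about 1.2 and 0.96 Nm; 0.83 and 0.71 Nm when held still just before each drop). The drops were about 0.47 rad apart, not 0.52. The cap had not slipped in the grip up to just after the first drop, and I did not check this after the second. I take the count as two clicks, but I could not confirm it independently.
- **Last checks:** The cap sits level on the drive, with its top at 0.101–0.105 m against 0.1045 m expected. Vertical force stayed below about 6 N while I fitted and turned the cap. The bottle and lens blank are unmoved by the camera. The network missed the screwdriver in the last picture, but it lies on the bench in the view and the arm never went near it. The gripper is open and about 14 cm above where it let go.

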